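Close and latch the clamp ring on two flanged tube ends

ROBOT

A 6-joint arm with a two-finger parallel gripper is mounted at the origin on the work surface. World frame = base frame: x ahead of the robot, y to its left, z up, the work surface at z = 0. Lengths are in m, angles in rad, forces in N, time in s.
With the tool pointing down it reaches from about 0.275 to 0.975 m from the base axis. Payload 8.4 kg.
Tool frame: the origin (TCP) lies where the fingers leave the gripper's body, on its centre line; the fingertips stand 88 mm ahead of it and the grasp point (between the pads) lies 69 mm ahead of it; z points along the fingers, y is the direction in which the jaws open and shut (so a half turn about z gives the same grasp; the last joint's range is limited). The gripper opens to 92 mm and grips with 3 to 60 N. Pads are 20 mm wide; open, the fingers measure 128 mm over their backs; the gripper's body (75 mm by 189 mm) begins 69 mm behind the grasp point.
Start: joints at [1.102, 0.353, 1.633, -0, 1.155, -0.002], TCP at [0.281, 0.558, 0.303] pointing down, gripper open.
Joint ranges: [-2.63, 2.63], [-0.92, 2.1], [0.06, 2.66], [-1.3, 4.44], [0, 2.69], [-3.02, 3.02]. Speed limits (rad/s): [2.22, 2.22, 2.79, 3.14, 3.14, 3.14].

INTERFACE

Orientations are given as a unit quaternion [w, x, y, z].
In Python, from station import * gives the robot as it stands. The module is installed in compiled form; this text tells all that it offers.
- The arm moves only by the shell command python3 -m creep 'ROWS' [FORCE]. ROWS is JSON, a list of rows, each a list of 7 numbers: the closure, from 0 (fully open) to 1 (shut), then the shift along the tool's x, y, z in cm, then the turn, a rotation vector about the tool's x, y, z in degrees. A call has 1 to 12 rows; each row shifts and turns the commanded pose from where the row before left it, along the tool's axes as they then stand; what a row does not reach is not made up. A row lasts 1/10 s, in which the tool goes at most 50 mm and 8.59 degrees, less where a joint would pass 70% of its speed; a pose out of reach is approached as far as the arm can. A call with a gripper value outside its range is refused whole. The fingers move at their own pace and stop on an object; FORCE is the grip in N (left out, the last holds). Time passes only in rows, so rows that do not move let the fingers close. It gives the time, the measured TCP pose, the force and the opening at its end, in the units of the state.
- observe(): the state, without advancing time (a new reading comes with each control period).
- get_image(name): name is "side" or "top" or "wrist"; returns a dict with "pixels" (480x640x3 uint8, red, green, blue), "K" (3x3 intrinsics, pixels), "world_to_cam" (4x4, takes a point from world to camera coordinates). Camera axes: x right, y up, looking along -z (the intrinsics and any distortion apply to the point x, -y, -z); pixel columns grow to the right and rows downward; lengths in m; the calibration is good to about 2 mm. The wrist camera is an equidistant fisheye: a pixel r from the principal point sees the ray r / f radians off the axis. A picture is of the moment at which its call begins. There is no depth.
- hand_in(): hands the job in, once; it reports no verdict.
The state is a dict: "time": time; "qpos": joint angles; "qd": joint speeds; "effort": joint torques, N m; "ee_pos": TCP position; "tool_rot": TCP orientation; "contact_force": force on the tool from outside, world axes, zero at the start; "moment": the same for the moment, N m; "finger_gap": finger opening in m.
Only numpy, scipy, OpenCV 4.12 (cv2) and the standard library are available. Lean on these libraries where they do the work, as an engineer would, in place of code of your own. Each camera call takes 0.05 s, during which the arm holds its last target.

TASK

On the blue welding stand a loose flanged tube sits a little askew on a fixed flanged tube. Swing the hinged half of the clamp ring shut by its orange post so that it shoves the upper flange squarely over the lower one and closes around both, then turn the red latch lever round by its post until its nose bears on the rubber tip and the clamp is snug but not overtightened (about 15 N at the tip), and let go. Leave the other things on the bench where they are.

Things in the scene. Friction and masses are not known exactly. Their poses are not given: they have to be found in the camera images.
- stand: blue welding stand, fixed: base plate 220 x 150 x 12 mm, upright tube 42 mm diameter with a 64 mm flange, fixed half of an aluminium clamp ring (inner radius 32, outer 43 mm, heights 90 to 116 mm). Origin on the tube axis at bench level, z up. Hinge at local (50, 0) mm, mouth at local -x (about the robot's left, +y), fixed half at local +y, swinging half closes over local -y
- lower_flange (a point): centre of the top face of the fixed lower flange, 100 mm above the bench
- upper_flange (a point): centre of the underside of the loose upper tube's flange (tube 0.4 to 0.75 kg, 42 mm diameter, 43 mm tall in all; flange 64 mm diameter, 8 mm thick). It rests on the lower flange, 5 to 10 mm off centre towards the swinging half, and slides when pushed. Centred: within 4 mm of lower_flange seen from above
- jaw (a joint): swinging half of the clamp ring, rad: about 0 when shut around the flanges (it stops by metal contact at -0.04 to 0.04), 0.9 to 1.5 at the start, grows counter-clockwise seen from above as it opens. Stiff hinge (0.15 N m), stays where it is left
- jaw_hinge (a point): point on the vertical hinge axis of the swinging half, 150 mm above the bench
- jaw_post (a point): orange upright grip post with a free-turning sleeve of the swinging half, 14 mm diameter, top 170 mm above the bench, free all round down to 125 mm; the point is on its axis 150 mm above the bench, 117 mm from the hinge axis. Pushing it takes 1 to 5 N until the ring is shut, then the force rises steeply; at 8 to 12 N it is shut
- latch (a joint): red latch lever, rad: 0 to 0.35 (open) at the start, grows counter-clockwise seen from above as it is turned shut, limit 2.75. Its pivot drags with 0.55 N m (about 7 N at the post), so it stays where it is left. Its nose meets the rubber tip on the shut swinging half somewhere from 1.6 to 2.4 rad: this differs from run to run, is not measured and must be felt
- latch_pivot (a point): point on the vertical pivot axis of the latch lever, 150 mm above the bench; at local (-81, -32) mm on the stand
- latch_post (a point): red upright grip post with a free-turning sleeve of the lever, 14 mm diameter, top 170 mm above the bench, on the lever bar (top 125 mm); the point is on its axis 150 mm above the bench, 80 mm from the pivot axis. The push along its arc rises above the free drag by 0.2 to 0.25 N per newton on the rubber tip: snug (8 to 26 N on the tip) is 2.5 to 4.5 N above the drag, best about 3.5 N
- latch_nose: steel roller, 10 mm diameter, hanging from the lever 20 mm from its pivot (origin on its axis at bench level). It presses on the springy black rubber tip (14 mm diameter) of the swinging half, whose brass adjusting screw is set up to 10 mm differently each run. Once they meet, the load rises by about 100 N per rad of lever
- spare_flange: spare steel flange 64 mm diameter, 8 mm thick, lying beside the stand; a bystander, to be left alone. Origin at its underside
- square: combination square, 300 mm steel rule with orange head, lying flat; a bystander, to be left alone. Origin at its underside
- pliers: red-handled pliers, 160 mm long, lying flat; a bystander, to be left alone. Origin at its underside
- hammer: hammer lying on the bench; a bystander, to be left alone. Origin at its underside
- wire_brush: brush lying on the bench; a bystander, to be left alone. Origin at its underside
- rod_tin: yellow tin 72 mm diameter, 85 mm tall, with welding rods up to 150 mm; a bystander, to be left alone. Origin at its underside
- angle_iron: offcut of dark angle iron 180 x 30 x 30 mm, lying along y; a bystander, to be left alone. Origin at its underside
There are look-alikes about, which are no part of the job. What is meant by the part that bears upper_flange is not purple, and is the larger of those in its own colour.

How it is judged:
By the outcome, as a careful person would: the job done as asked, in the order asked, and still so for the second after the job is handed in, with the robot touching nothing.
It also fails if it takes over 72 s, if anything falls off the work surface, if the arm or the gripper's body presses on something with over 40 N, if the wrist force passes 120 N, or if a joint passes its speed limit or range.

## Working session

There is one attempt and no reset: what is moved stays moved. The work goes in short steps, Python scripts to look and compute and a shell command to move; the robot and the scene stay as the last step left them, time stands still between calls to the robot, and variables do not carry over. Pictures are saved under pics/ and viewed, and the job is handed in when it is done.

```bash
mkdir -p pics
cat > h.py <<'E'
from station import *
import numpy as np, cv2
def snap(n,f):
    im=get_image(n); np.savez('pics/'+f+'.npz',**{k:np.array(v) for k,v in im.items()})
    cv2.imwrite('pics/'+f+'.png',cv2.cvtColor(np.array(im['pixels']),cv2.COLOR_RGB2BGR)); return im
def crop(f,out,x0,y0,x1,y1,s):
    a=cv2.imread('pics/'+f+'.png')[y0:y1,x0:x1]; cv2.imwrite('pics/'+out+'.png',cv2.resize(a,None,fx=s,fy=s,interpolation=cv2.INTER_CUBIC))
def pix(f,u,v,z):
    d=np.load('pics/'+f+'.npz'); K=d['K'];T=d['world_to_cam']
    r=np.linalg.inv(K)@[u,v,1]; r=np.array([r[0],-r[1],-r[2]]); R=T[:3,:3]; c=-R.T@T[:3,3]; w=R.T@r
    return c+w*(z-c[2])/w[2]
def proj(f,p):
    d=np.load('pics/'+f+'.npz'); q=d['world_to_cam']@np.r_[p,1]; k=d['K']@[q[0],-q[1],-q[2]]; return k[:2]/k[2]
E
python3 - <<'E'
from h import *
for n in('side','top','wrist'): snap(n,n+'0')
s=observe(); print(s)
E
```

```text
{'time': 0.15, 'qpos': array([ 1.10157993e+00,  3.53471088e-01,  1.63392513e+00,  8.34436999e-07,
        1.15520306e+00, -2.39187116e-03]), 'qd': array([-0.0004338 , -0.00164657, -0.00295873, -0.00107532,  0.000735  ,
        0.00040659]), 'effort': array([-6.86686435e-04, -5.94220734e+01, -3.34463561e+01,  6.95334049e-02,
        2.06272368e-02, -1.09377056e-04]), 'ee_pos': array([0.28115644, 0.55788819, 0.30216367]), 'tool_rot': array([-1.17957714e-04,  2.31298729e-01,  9.72882647e-01, -4.89296334e-04]), 'contact_force': array([-0.8369607 ,  0.88332184,  0.16845782]), 'moment': array([ 0.02701598,  0.00848355, -0.01489259]), 'finger_gap': 0.09193394129312792}
```

View pics/top0.png

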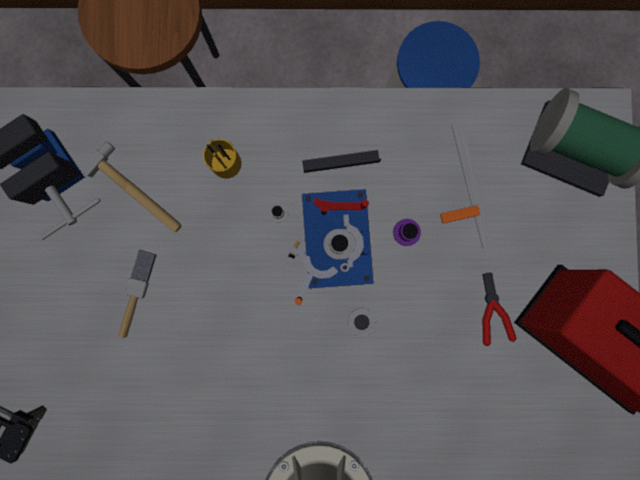

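View pics/side0.png

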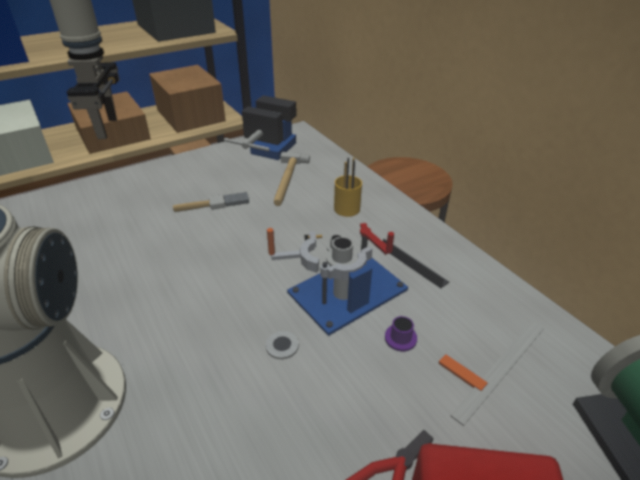

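View pics/wrist0.png

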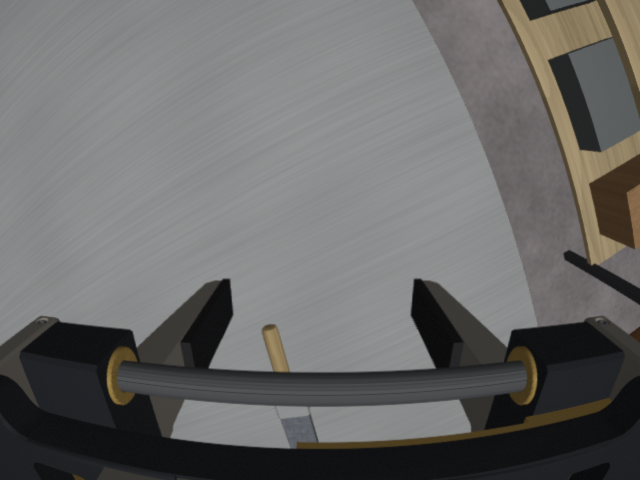

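Run:
```python
from h import *
crop('top0','t1',260,170,440,340,4.4)
crop('side0','s1',240,200,460,370,3.6)
```

```text
(no output)
```

View pics/t1.png

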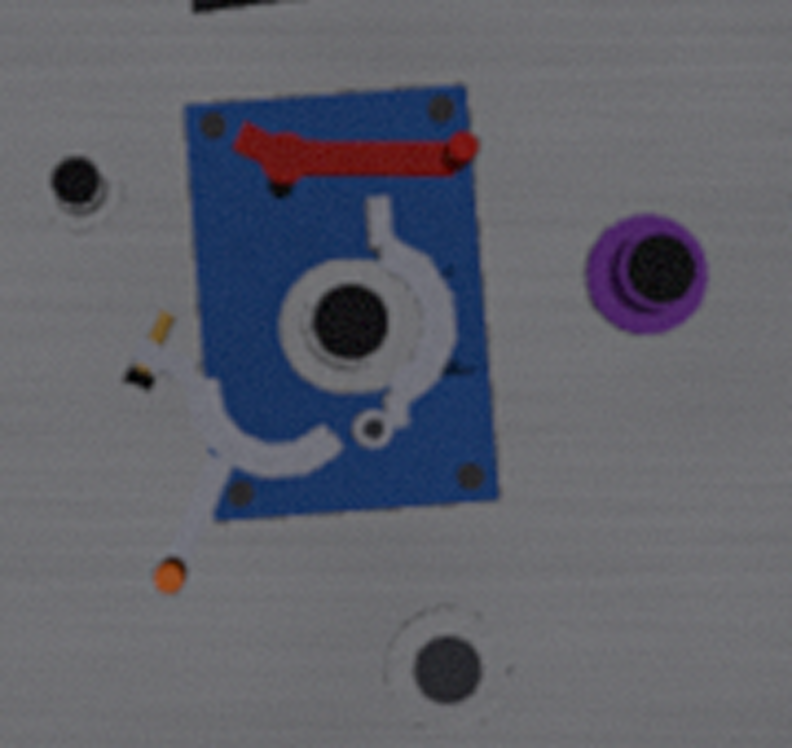

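View pics/s1.png

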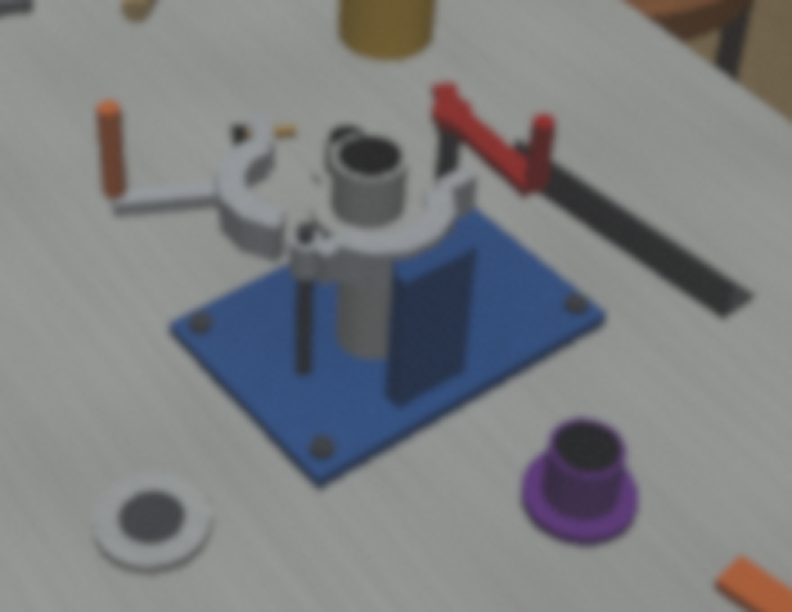

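Run:
```python
from h import *
np.set_printoptions(precision=4,suppress=True)
def T(x,y,z): return pix('top0',260+x/4.4,170+y/4.4,z)
def S(x,y,z): return pix('side0',240+x/3.6,200+y/3.6,z)
print('base corners',T(185,104,.012),T(464,86,.012),T(498,496,.012),T(217,521,.012))
print('hinge',T(373,428,.118),'orange',T(170,576,.17),S(109,105,.17))
print('redpost',T(461,149,.17),S(543,120,.17),'pivot',T(284,159,.125),S(445,90,.125))
print('tube',T(351,321,.143),S(370,155,.143),'flange',T(345,327,.108))
print('base proj',proj('top0',[0,0,0]),proj('top0',[.5,0,0]),proj('top0',[.5,.3,0]))
for n in('top0','side0'):
    d=np.load('pics/'+n+'.npz');M=d['world_to_cam'];print(n,-M[:3,:3].T@M[:3,3])
```

```text
base corners [0.6943 0.0384 0.012 ] [ 0.7037 -0.1084  0.012 ] [ 0.4884 -0.1244  0.012 ] [0.4759 0.022  0.012 ]
hinge [ 0.5232 -0.0528  0.118 ] orange [0.4569 0.0417 0.17  ] [0.4572 0.0384 0.17  ]
redpost [ 0.6488 -0.0901  0.17  ] [ 0.6494 -0.0963  0.17  ] pivot [ 0.6503 -0.0109  0.125 ] [ 0.6582 -0.0002  0.125 ]
tube [ 0.5725 -0.0413  0.143 ] [ 0.5729 -0.045   0.143 ] flange [ 0.5716 -0.0403  0.108 ]
base proj [319.5067 499.2991] [318.8605 277.775 ] [188.8697 278.1916]
top0 [0.5149 0.0121 1.1513]
side0 [ 0.1396 -0.6401  0.7427]
```

```bash
python3 -m creep '[[0.4,-3.2,-3.15,0,0,0,0],[0.4,-3.2,-3.15,0,0,0,0],[0.4,-3.2,-3.15,0,0,0,0],[0.4,-3.2,-3.15,0,0,0,0],[0.4,-3.2,-3.15,0,0,0,0],[0.4,-3.2,-3.15,0,0,0,0],[0.4,-3.2,-3.15,0,0,0,0],[0.4,-3.2,-3.15,0,0,0,0],[0.4,-3.2,-3.15,0,0,0,0],[0.4,-3.2,-3.15,0,0,0,0],[0.4,-3.2,-3.15,0,0,0,0],[0.4,-3.2,-3.15,0,0,0,0]]' 20
python3 -m creep '[[0.4,-0.6,-0.5,0,0,0,0],[0.4,0,0,0,0,0,7],[0.4,0,0,0,0,0,7],[0.4,0,0,0,0,0,7],[0.4,0,0,0,0,0,7],[0.4,0,0,0,0,0,0],[0.4,0,0,0,0,0,0]]'
cat >> h.py <<'E'
def st():
    from scipy.spatial.transform import Rotation as Ro
    s=observe();q=s['tool_rot'];M=Ro.from_quat([q[1],q[2],q[3],q[0]]).as_matrix()
    f=s['contact_force']
    print('t',s['time'],'p',np.round(s['ee_pos'],4),'ypsi',round(np.degrees(np.arctan2(M[1,1],M[0,1])),1),'zdir',np.round(M[:,2],3),'F',np.round(f,2),'Ftool',np.round(M.T@f,2),'gap',round(s['finger_gap'],4),'q6',round(s['qpos'][5],2)); return s,M
E
python3 - <<'E'
from h import *
st(); snap('wrist','w1'); snap('top','t2')
crop('t2','t2c',260,170,440,340,4.4)
E
```

```text
time: 1.35
ee_pos: [0.4542, 0.0459, 0.3028]
tool_rot: [0.0, 0.231, 0.973, 0.0]
contact_force: [0.4, 0.2, 0.5]
finger_gap: 0.0553
time: 2.05
ee_pos: [0.457, 0.041, 0.3026]
tool_rot: [-0.0, 0.458, 0.889, 0.0]
contact_force: [-0.9, 0.1, 0.4]
finger_gap: 0.055
t 2.05 p [0.457  0.041  0.3026] ypsi 35.5 zdir [-0.  0. -1.] F [-0.94  0.09  0.45] Ftool [ 0.62 -0.72 -0.45] gap 0.055 q6 -0.53
```

View pics/w1.png

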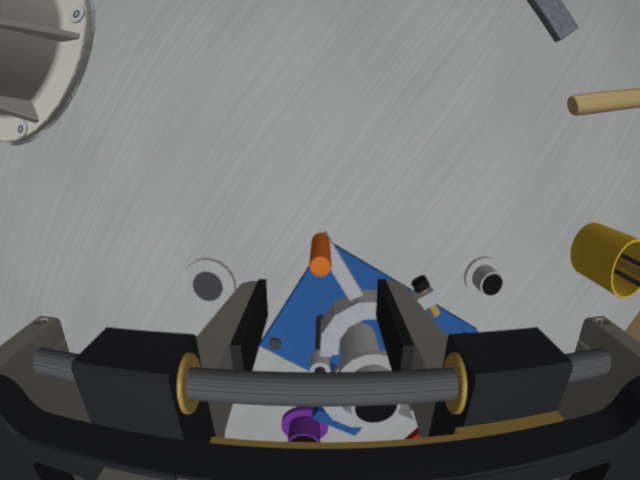

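The wrist view shows the orange post top at (320, 265), centred between the fingers. Next I lower over it and grip.

```bash
python3 -m creep '[[0.4,0,0,2,0,0,0],[0.4,0,0,2,0,0,0],[0.4,0,0,2,0,0,0],[0.4,0,0,1.5,0,0,0],[0.4,0,0,0.6,0,0,0],[0.4,0,0,0,0,0,0]]'
python3 - <<'E'
from h import *
st(); snap('wrist','w2'); snap('side','s2'); crop('s2','s2c',220,150,440,320,3.6)
E
```

```text
time: 2.75
ee_pos: [0.4568, 0.0406, 0.2212]
tool_rot: [-0.001, 0.459, 0.888, -0.0]
contact_force: [0.0, -0.2, 0.3]
finger_gap: 0.0552
t 2.75 p [0.4568 0.0406 0.2212] ypsi 35.3 zdir [-0.001 -0.    -1.   ] F [ 0.03 -0.18  0.33] Ftool [-0.16 -0.07 -0.33] gap 0.0552 q6 -0.53
```

View pics/w2.png

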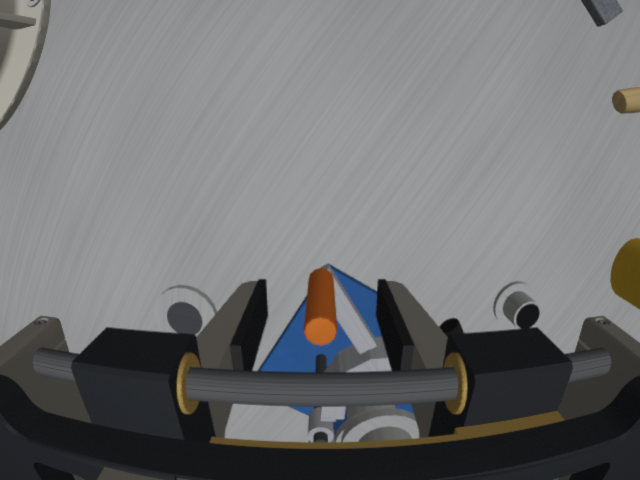

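View pics/s2c.png

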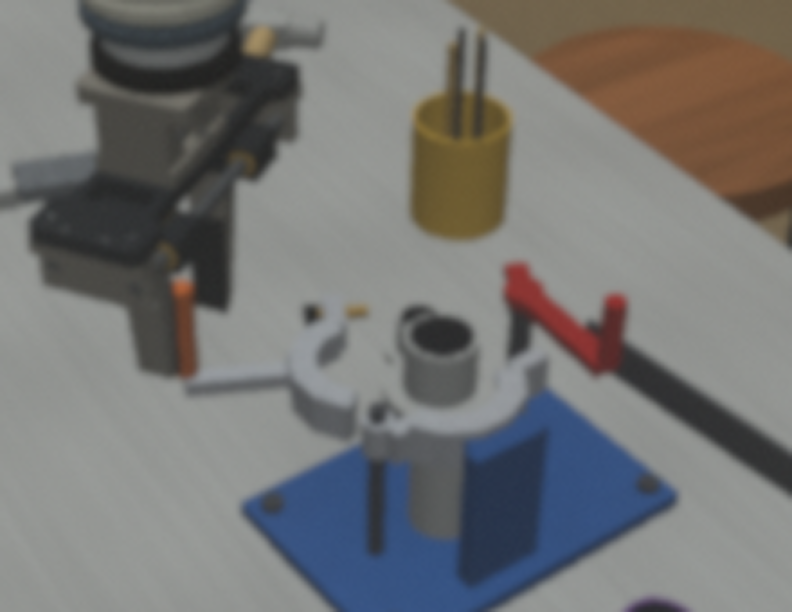

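Wrist view: the orange post (320, 330) stands centred between the fingertips (265 and 380). The side crop shows it between the fingers, with the tips above the arm bar. Next I close.

```bash
python3 -m creep '[[1,0,0,0,0,0,0],[1,0,0,0,0,0,0],[1,0,0,0,0,0,0],[1,0,0,0,0,0,0],[1,0,0,0,0,0,0]]' 15
python3 - <<'E'
from h import *
st(); snap('wrist','w3')
E
```

```text
time: 3.35
ee_pos: [0.4572, 0.0406, 0.2218]
tool_rot: [0.0, 0.46, 0.888, 0.0]
contact_force: [0.1, -0.2, 0.3]
finger_gap: 0.0171
t 3.35 p [0.4572 0.0406 0.2218] ypsi 35.3 zdir [ 0.  0. -1.] F [ 0.08 -0.21  0.3 ] Ftool [-0.21 -0.06 -0.3 ] gap 0.0171 q6 -0.53
```

View pics/w3.png

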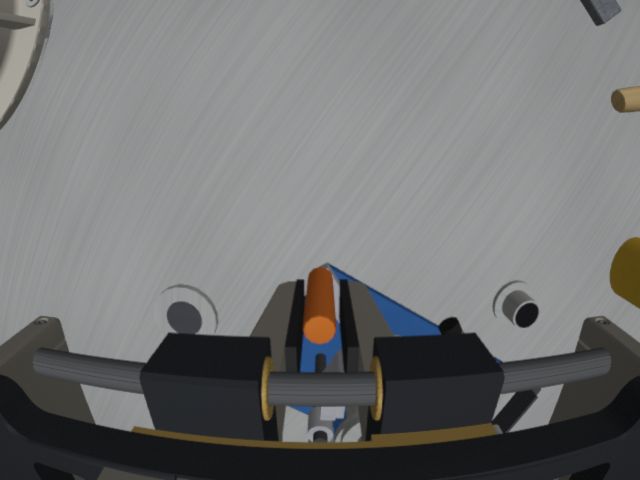

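```bash
python3 -m creep '[[1,0,0,0,0,0,0],[1,0,0,0,0,0,0],[1,0,0,0,0,0,0]]' 15
python3 - <<'E'
from h import *
st(); snap('wrist','w4')
E
```

```text
time: 3.7
ee_pos: [0.4572, 0.0406, 0.2217]
tool_rot: [-0.0, 0.46, 0.888, -0.0]
contact_force: [-1.1, 0.0, 1.8]
finger_gap: 0.0135
t 3.7 p [0.4572 0.0406 0.2217] ypsi 35.3 zdir [-0. -0. -1.] F [-1.13  0.02  1.76] Ftool [ 0.67 -0.91 -1.76] gap 0.0135 q6 -0.53
```

Gripped (gap 13.5 mm). Now I start the arc slowly.

```bash
python3 -m creep '[[1,-0.01,0.41,0,0,0,2],[1,-0.03,0.82,0,0,0,4],[1,-0.03,0.82,0,0,0,4],[1,-0.03,0.82,0,0,0,4]]'
python3 - <<'E'
from h import *
s,M=st(); h=np.array([.5232,-.0528]);d=s['ee_pos'][:2]-h;print(np.hypot(*d),np.degrees(np.arctan2(d[1],d[0])))
E
```

```text
time: 4.15
ee_pos: [0.4826, 0.054, 0.2217]
tool_rot: [0.0, 0.566, 0.825, -0.0]
contact_force: [-1.0, -3.1, 1.8]
finger_gap: 0.0135
t 4.15 p [0.4826 0.054  0.2217] ypsi 21.1 zdir [-0.    -0.001 -1.   ] F [-0.96 -3.12  1.79] Ftool [-2.57 -2.02 -1.79] gap 0.0135 q6 -0.26
0.11428193061228942 110.81102710534964
```

```bash
python3 -m creep '[[1,-0.06,0.82,0,0,0,4],[1,-0.06,0.82,0,0,0,4],[1,-0.06,0.82,0,0,0,4],[1,-0.04,0.82,0,0,0,4],[1,-0.04,0.82,0,0,0,4]]'
python3 - <<'E'
from h import *
s,M=st(); h=np.array([.5232,-.0528]);d=s['ee_pos'][:2]-h;print(np.hypot(*d),np.degrees(np.arctan2(d[1],d[0])))
snap('top','t3');crop('t3','t3c',260,170,440,340,4.4);snap('side','s3');crop('s3','s3c',240,200,460,370,3.6)
E
```

```text
time: 4.65
ee_pos: [0.523, 0.0611, 0.2217]
tool_rot: [-0.0, 0.7, 0.714, -0.0]
contact_force: [-2.4, -0.5, 3.4]
finger_gap: 0.0136
t 4.65 p [0.523  0.0611 0.2217] ypsi 1.1 zdir [-0.  0. -1.] F [-2.44 -0.54  3.38] Ftool [-0.5  -2.45 -3.38] gap 0.0136 q6 0.09
0.11389908896114201 90.1137243276186
```

View pics/s3c.png

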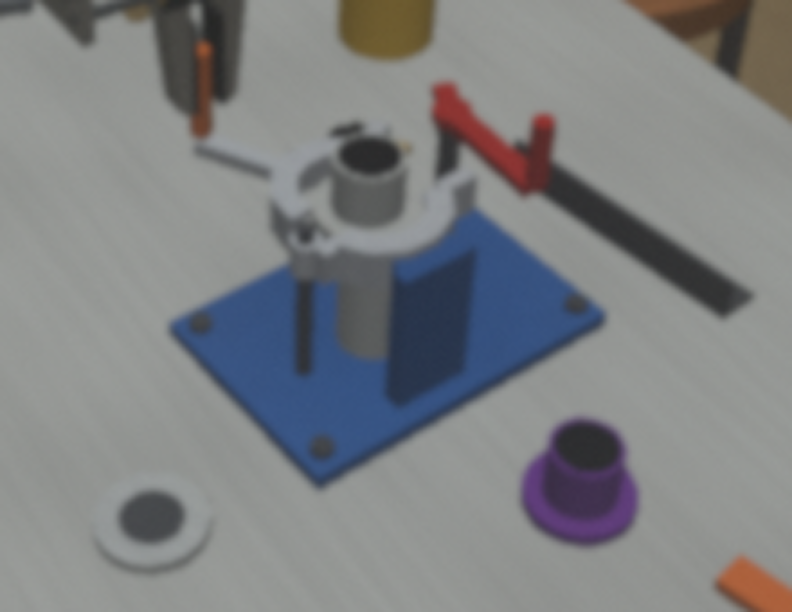

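View pics/t3c.png

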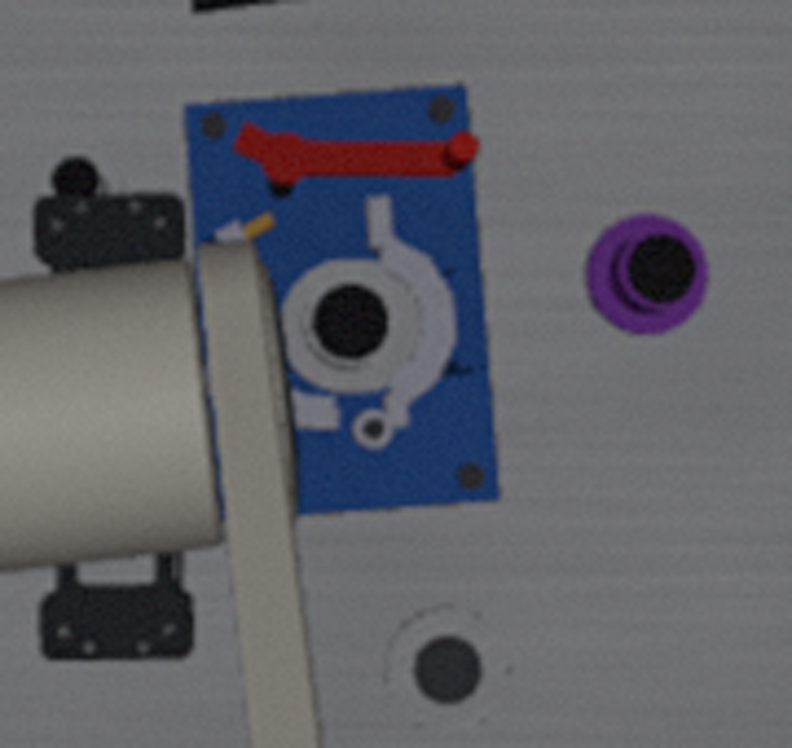

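The jaw is swinging and roughly 25–30° remains. Top crop: brass screw at (258, 226), red post undisturbed at (461, 149). I continue, slower towards the end.

```bash
python3 -m creep '[[1,-0.04,0.82,0,0,0,4],[1,-0.04,0.82,0,0,0,4],[1,-0.02,0.61,0,0,0,3]]'; python3 -c 'from h import *;st()'
python3 -m creep '[[1,-0.02,0.41,0,0,0,2],[1,-0.02,0.41,0,0,0,2],[1,0,0,0,0,0,0]]'; python3 -c 'from h import *;st()'
```

```text
time: 5.05
ee_pos: [0.545, 0.059, 0.2217]
tool_rot: [-0.0, 0.765, 0.644, -0.0]
contact_force: [-1.6, -0.5, 3.8]
finger_gap: 0.0133
t 5.05 p [0.545  0.059  0.2217] ypsi -9.8 zdir [-0.001 -0.    -1.   ] F [-1.57 -0.54  3.76] Ftool [-0.8  -1.45 -3.76] gap 0.0133 q6 0.28
time: 5.35
ee_pos: [0.5533, 0.0569, 0.2217]
tool_rot: [0.0, 0.786, 0.618, 0.0]
contact_force: [1.1, -0.5, 1.4]
finger_gap: 0.0136
t 5.35 p [0.5533 0.0569 0.2217] ypsi -13.7 zdir [ 0. -0. -1.] F [ 1.05 -0.53  1.4 ] Ftool [-0.26  1.15 -1.4 ] gap 0.0136 q6 0.34
```

```bash
for i in 1 2; do python3 -m creep '[[1,-0.01,0.31,0,0,0,1.5],[1,-0.01,0.31,0,0,0,1.5]]' >/dev/null; python3 -c 'from h import *;st()'; done
```

```text
t 5.55 p [0.5588 0.0554 0.2217] ypsi -16.8 zdir [-0.001  0.    -1.   ] F [-2.61  1.21  4.98] Ftool [ 0.4  -2.85 -4.98] gap 0.0134 q6 0.39
t 5.75 p [0.5649 0.0532 0.2217] ypsi -19.8 zdir [-0.001 -0.    -1.   ] F [-3.24 -0.39  4.92] Ftool [-1.46 -2.92 -4.92] gap 0.0135 q6 0.44
```

```bash
python3 -m creep '[[1,-0.01,0.31,0,0,0,1.5]]' >/dev/null; python3 -c 'from h import *;st()'
```

```text
t 5.85 p [0.5679 0.052  0.2217] ypsi -21.4 zdir [-0. -0. -1.] F [-3.71 -0.99  5.16] Ftool [-2.27 -3.09 -5.16] gap 0.0136 q6 0.46
```

```bash
for i in 1 2 3; do python3 -m creep '[[1,-0.02,0.2,0,0,0,1]]' >/dev/null; python3 -c 'from h import *;st()'; done; python3 -c 'from h import *;snap("side","s4");crop("s4","s4c",240,200,460,370,3.6)'
```

```text
t 5.95 p [0.5699 0.0511 0.2217] ypsi -22.4 zdir [-0. -0. -1.] F [-2.61 -0.1   5.03] Ftool [-1.09 -2.38 -5.03] gap 0.0134 q6 0.48
t 6.05 p [0.5716 0.0503 0.2217] ypsi -23.3 zdir [-0.  0. -1.] F [-3.05  0.05  4.32] Ftool [-1.16 -2.82 -4.32] gap 0.0135 q6 0.49
t 6.15 p [0.5734 0.0493 0.2217] ypsi -24.3 zdir [ 0.  0. -1.] F [-1.76  1.26  4.52] Ftool [ 0.42 -2.12 -4.52] gap 0.0133 q6 0.51
```

View pics/s4c.png

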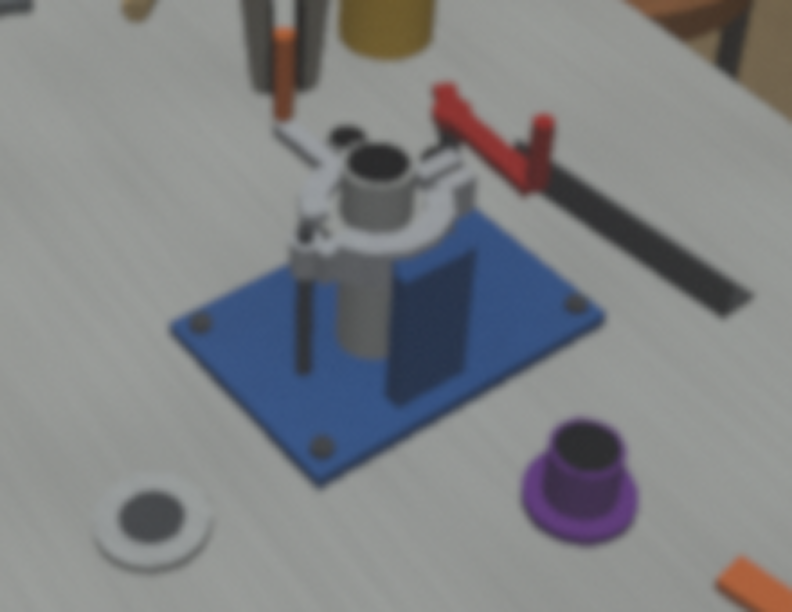

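Side crop: the tube (375, 165) has moved over and the jaw's mouth lug (445, 165) is almost on the fixed half. I continue in 1° steps until the force rises.

```bash
for i in 1 2 3; do python3 -m creep '[[1,-0.01,0.2,0,0,0,1]]' >/dev/null; python3 -c 'from h import *;st()'; done
```

```text
t 6.3 p [0.5751 0.0485 0.2217] ypsi -25.3 zdir [ 0.  0. -1.] F [-2.02  1.3   4.58] Ftool [ 0.31 -2.38 -4.58] gap 0.014 q6 0.52
t 6.4 p [0.5768 0.0476 0.2217] ypsi -26.3 zdir [-0.  0. -1.] F [-3.46  3.03  4.32] Ftool [ 1.18 -4.45 -4.32] gap 0.0135 q6 0.54
t 6.5 p [0.5776 0.0471 0.2216] ypsi -27.4 zdir [-0.003  0.001 -1.   ] F [-9.39  7.62 10.11] Ftool [  2.45 -11.87 -10.08] gap 0.0137 q6 0.55
```

```bash
python3 -m creep '[[1,0,0,0,0,0,0],[1,0,0,0,0,0,0]]' >/dev/null; python3 -c 'from h import *;st();snap("side","s5");crop("s5","s5c",240,200,460,370,3.6);snap("top","t5");crop("t5","t5c",260,170,440,340,4.4)'
```

```text
t 6.7 p [0.5776 0.0472 0.2217] ypsi -27.3 zdir [-0.002  0.001 -1.   ] F [-8.46  5.05  9.26] Ftool [ 0.61 -9.86 -9.24] gap 0.0133 q6 0.55
```

View pics/s5c.png

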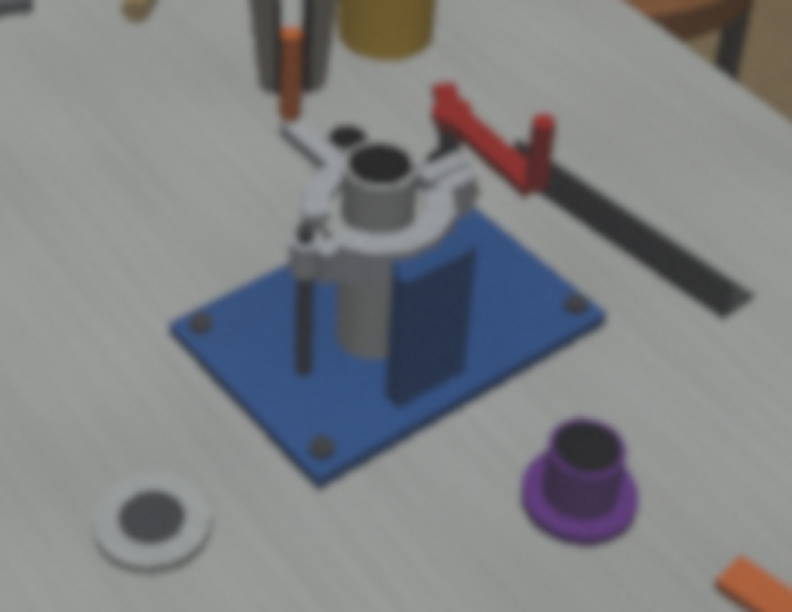

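View pics/t5c.png

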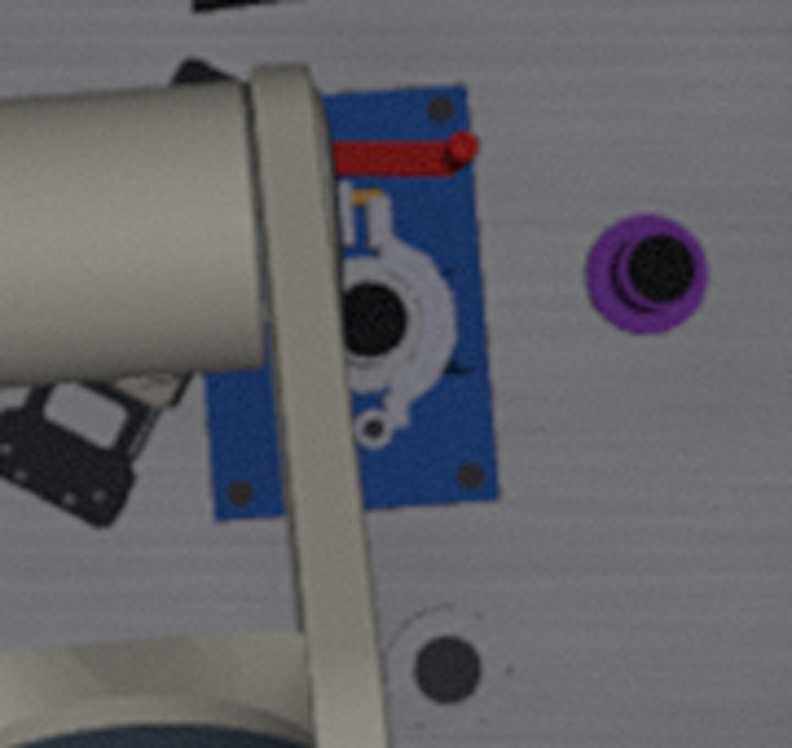

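The jaw is shut: about 10 N held and the lugs are parallel in the top crop at (345–380, 215). Next I release and lift.

```bash
python3 -m creep '[[0.4,0,0,0,0,0,0],[0.4,0,0,0,0,0,0],[0.4,0,0,0,0,0,0],[0.4,0,0,0,0,0,0],[0.4,0,0,-1.5,0,0,0],[0.4,0,0,-2,0,0,0],[0.4,0,0,-2,0,0,0],[0.4,0,0,-2,0,0,0],[0.4,0,0,0,0,0,0]]'
python3 - <<'E'
from h import *
s,M=st()
print('tube',pix('t5',260+369/4.4,170+318/4.4,.143))
for z in (0,):
  t=np.array([.6490,-.0925,s['ee_pos'][2]]); print('tool shift cm',M.T@(t-s['ee_pos'])*100)
snap('side','s6');crop('s6','s6c',240,200,460,370,3.6)
E
```

```text
time: 7.7
ee_pos: [0.58, 0.0466, 0.3004]
tool_rot: [0.001, 0.854, 0.521, 0.003]
contact_force: [0.2, -0.9, 0.4]
finger_gap: 0.0554
t 7.7 p [0.58   0.0466 0.3004] ypsi -27.3 zdir [ 0.006  0.    -1.   ] F [ 0.17 -0.93  0.4 ] Ftool [-0.74  0.58 -0.4 ] gap 0.0554 q6 0.55
tube [ 0.57385209 -0.04963628  0.143     ]
tool shift cm [-9.20536761 12.50055488  0.03354668]
```

View pics/s6c.png

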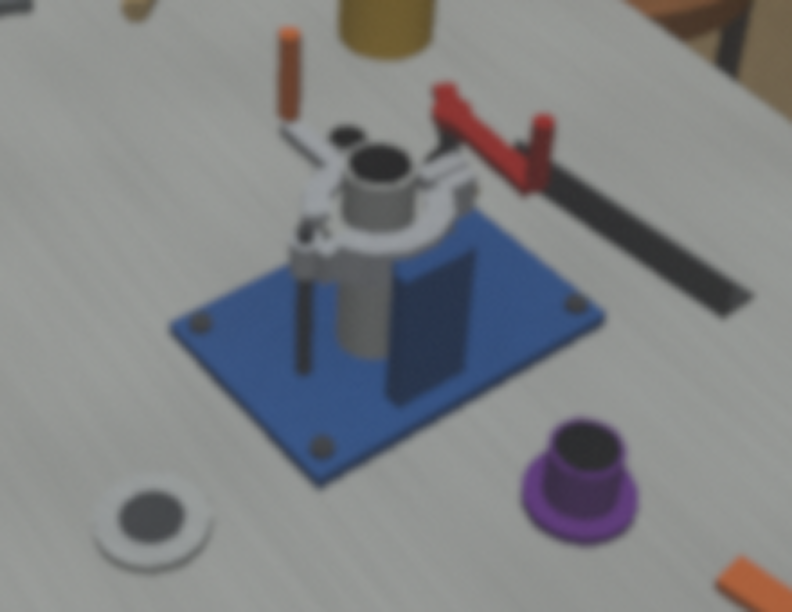

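Jaw post free, jaw still shut, tube centre (0.574, −0.050) agrees with the stand axis (0.573, −0.049). Next, over the red post.

```bash
python3 -m creep '[[0.4,-2.3,3.1,0,0,0,0],[0.4,-2.3,3.15,0,0,0,0],[0.4,-2.3,3.1,0,0,0,0],[0.4,-2.3,3.15,0,0,0,0],[0.4,0,0,0,0,0,-6],[0.4,0,0,0,0,0,-6],[0.4,0,0,0,0,0,-6],[0.4,0,0,0,0,0,-7],[0.4,0,0,0,0,0,0],[0.4,0,0,0,0,0,0]]'
python3 -c 'from h import *;st();snap("wrist","w5")'
```

```text
time: 8.75
ee_pos: [0.6472, -0.0925, 0.2959]
tool_rot: [-0.0, 0.722, 0.692, -0.0]
contact_force: [-0.4, 0.4, 0.1]
finger_gap: 0.0549
t 8.75 p [ 0.6472 -0.0925  0.2959] ypsi -2.4 zdir [-0.001  0.    -1.   ] F [-0.42  0.39  0.05] Ftool [ 0.37 -0.44 -0.05] gap 0.0549 q6 -0.1
```

View pics/w5.png

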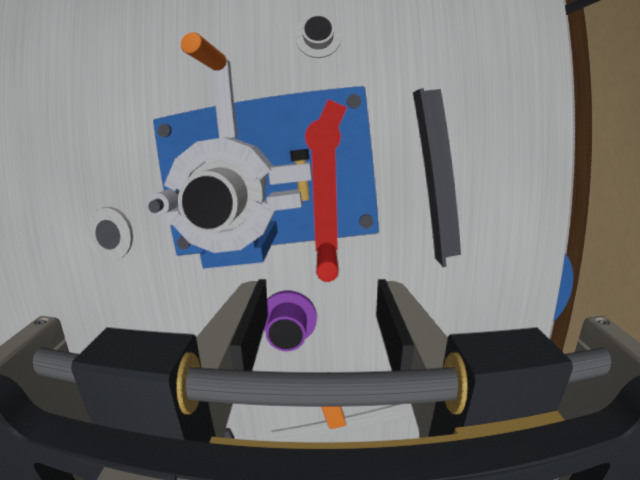

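Wrist view: red post top at (327, 270), 2 mm right of centre and within the fingers. The ring is shut and the rubber tip at (298, 155) and brass screw at (303, 185) are visible. Next I lower and grip.

```bash
python3 -m creep '[[0.4,0,0.15,2,0,0,0],[0.4,0,0,2,0,0,0],[0.4,0,0,2,0,0,0],[0.4,0,0,1.4,0,0,0],[0.4,0,0,0,0,0,0]]' ; python3 -c 'from h import *;st();snap("wrist","w6")'
python3 -m creep '[[1,0,0,0,0,0,0],[1,0,0,0,0,0,0],[1,0,0,0,0,0,0],[1,0,0,0,0,0,0],[1,0,0,0,0,0,0],[1,0,0,0,0,0,0],[1,0,0,0,0,0,0],[1,0,0,0,0,0,0]]' 15;python3 -c 'from h import *;st();snap("wrist","w7")'
```

```text
time: 9.3
ee_pos: [0.6479, -0.0924, 0.2205]
tool_rot: [-0.001, 0.721, 0.693, -0.001]
contact_force: [-0.2, 1.1, -0.4]
finger_gap: 0.0548
t 9.3 p [ 0.6479 -0.0924  0.2205] ypsi -2.3 zdir [-0.004  0.001 -1.   ] F [-0.21  1.06 -0.36] Ftool [ 1.05 -0.25  0.36] gap 0.0548 q6 -0.1
time: 10.15
ee_pos: [0.6496, -0.0926, 0.223]
tool_rot: [0.001, 0.721, 0.693, 0.0]
contact_force: [4.2, 0.7, -0.2]
finger_gap: 0.0135
t 10.15 p [ 0.6496 -0.0926  0.223 ] ypsi -2.2 zdir [ 0.002 -0.    -1.   ] F [ 4.18  0.75 -0.23] Ftool [0.91 4.15 0.24] gap 0.0135 q6 -0.1
```

View pics/w7.png

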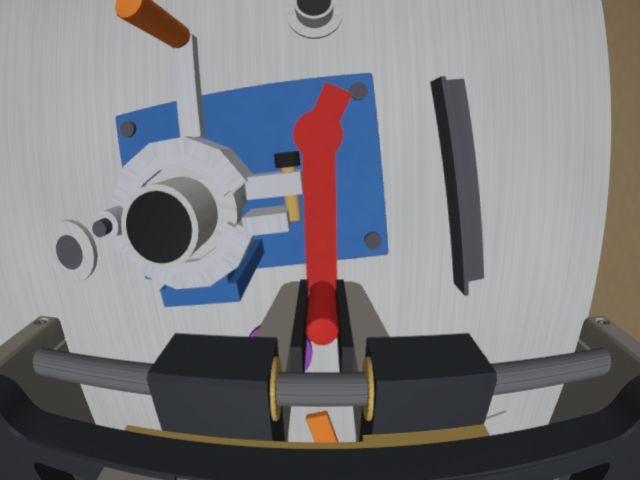

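```bash
cat >> h.py <<'E'
def lat():
    s,M=st(); d=s['ee_pos'][:2]-np.array([.651,-.0122]); a=np.arctan2(d[1],d[0]); f=s['contact_force']
    t=np.array([-np.sin(a),np.cos(a)]); r=np.array([np.cos(a),np.sin(a)])
    print('R %.4f ang %.2f Ft %.2f Fr %.2f'%(np.hypot(*d),np.degrees(a),-f[:2]@t,f[:2]@r))
E
python3 -m creep '[[1,0.01,0.35,0,0,0,-2.5],[1,0.03,0.7,0,0,0,-5],[1,0.03,0.7,0,0,0,-5],[1,0.03,0.7,0,0,0,-5]]' >/dev/null; python3 -c 'from h import *;lat()'
```

```text
t 10.6 p [ 0.6717 -0.0901  0.2229] ypsi 15.5 zdir [-0.004 -0.    -1.   ] F [-6.69  0.47  8.42] Ftool [ 2.25 -6.36 -8.39] gap 0.0135 q6 -0.4
R 0.0806 ang -75.11 Ft 6.34 Fr -2.18
```

```bash
for i in 1 2 ; do python3 -m creep '[[1,0.05,0.7,0,0,0,-5],[1,0.04,0.7,0,0,0,-5],[1,0.04,0.7,0,0,0,-5],[1,0.03,0.7,0,0,0,-5]]' >/dev/null; python3 -c 'from h import *;lat()'; done
```

```text
t 11.0 p [ 0.697  -0.0783  0.2229] ypsi 35.5 zdir [-0.004 -0.001 -1.   ] F [-7.29 -3.2   7.  ] Ftool [ 1.63 -7.82 -6.97] gap 0.0137 q6 -0.73
R 0.0805 ang -55.14 Ft 7.80 Fr -1.54
t 11.4 p [ 0.7167 -0.0586  0.2229] ypsi 55.5 zdir [-0.003 -0.002 -1.   ] F [-4.77 -5.41  7.15] Ftool [ 0.87 -7.19 -7.13] gap 0.0135 q6 -1.05
R 0.0804 ang -35.21 Ft 7.17 Fr -0.78
```

```bash
cat >> h.py <<'E'
def lc():
    s=observe(); d=s['ee_pos'][:2]-np.array([.651,-.0122]); a=np.arctan2(d[1],d[0]); f=s['contact_force']
    t=np.array([-np.sin(a),np.cos(a)]); r=np.array([np.cos(a),np.sin(a)])
    print('t %.2f R %.4f ang %.2f Ft %.2f Fr %.2f Fz %.1f Mz %.3f'%(s['time'],np.hypot(*d),np.degrees(a),-f[:2]@t,f[:2]@r,f[2],s['moment'][2]))
E
for i in 1 2 3 4 5 6 7 8 9 10; do python3 -m creep '[[1,0.005,0.28,0,0,0,-2]]' >/dev/null; python3 -c 'from h import *;lc()'; done
```

```text
t 11.50 R 0.0804 ang -32.93 Ft 6.66 Fr -1.01 Fz 6.4 Mz 0.040
t 11.60 R 0.0803 ang -31.17 Ft 7.87 Fr -1.04 Fz 6.9 Mz 0.005
t 11.70 R 0.0804 ang -29.25 Ft 7.22 Fr -0.38 Fz 5.6 Mz 0.001
t 11.80 R 0.0804 ang -27.30 Ft 7.20 Fr -0.97 Fz 6.5 Mz -0.008
t 11.90 R 0.0803 ang -25.34 Ft 7.10 Fr -1.07 Fz 6.4 Mz -0.040
t 12.00 R 0.0804 ang -23.35 Ft 7.08 Fr -1.27 Fz 6.5 Mz 0.037
t 12.10 R 0.0804 ang -21.36 Ft 7.07 Fr -0.81 Fz 5.4 Mz -0.014
t 12.20 R 0.0803 ang -19.38 Ft 7.22 Fr -2.10 Fz 6.3 Mz -0.032
t 12.30 R 0.0803 ang -17.40 Ft 6.74 Fr -1.56 Fz 6.2 Mz -0.035
t 12.40 R 0.0803 ang -15.40 Ft 7.70 Fr -0.99 Fz 6.3 Mz -0.009
```

```bash
for i in 1 2 3 4 5 6 7 8; do python3 -m creep '[[1,0.01,0.28,0,0,0,-2]]' >/dev/null; python3 -c 'from h import *;lc()'; done; python3 -c 'from h import *;snap("wrist","w8")'
```

```text
t 12.50 R 0.0803 ang -13.43 Ft 7.18 Fr -2.77 Fz 5.5 Mz -0.021
t 12.60 R 0.0802 ang -11.42 Ft 7.80 Fr -2.69 Fz 5.4 Mz -0.008
t 12.70 R 0.0802 ang -9.46 Ft 7.39 Fr -1.87 Fz 5.3 Mz -0.004
t 12.80 R 0.0802 ang -7.44 Ft 6.67 Fr -1.47 Fz 4.3 Mz -0.068
t 12.90 R 0.0802 ang -5.47 Ft 6.03 Fr -0.99 Fz 5.1 Mz 0.014
t 13.00 R 0.0802 ang -3.48 Ft 7.17 Fr -1.90 Fz 3.6 Mz 0.051
t 13.10 R 0.0801 ang -1.48 Ft 6.34 Fr -1.28 Fz 4.1 Mz 0.046
t 13.20 R 0.0801 ang 0.53 Ft 5.84 Fr -0.83 Fz 4.5 Mz 0.033
```

View pics/w8.png

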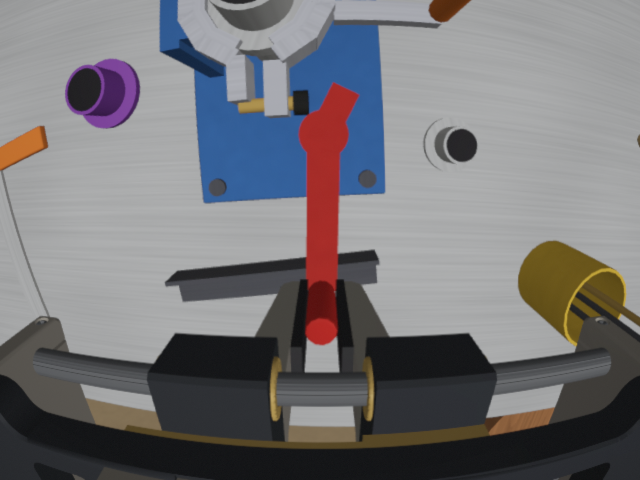

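The nose stub at (345, 97) is closing on the rubber tip at (300, 102). I continue and watch the force.

```bash
for i in 1 2 3 4 5 6 7 8 9 10; do python3 -m creep '[[1,0.005,0.21,0,0,0,-1.5]]' >/dev/null; python3 -c 'from h import *;lc()'; done
```

```text
t 13.35 R 0.0801 ang 1.97 Ft 6.55 Fr -2.17 Fz 3.6 Mz 0.002
t 13.45 R 0.0801 ang 3.48 Ft 7.29 Fr -1.08 Fz 4.5 Mz 0.033
t 13.55 R 0.0800 ang 4.98 Ft 6.83 Fr -1.15 Fz 3.6 Mz -0.007
t 13.65 R 0.0800 ang 6.49 Ft 7.10 Fr -0.62 Fz 3.7 Mz 0.045
t 13.75 R 0.0800 ang 7.99 Ft 6.21 Fr -1.70 Fz 3.9 Mz 0.009
t 13.85 R 0.0800 ang 9.48 Ft 7.24 Fr -1.38 Fz 3.4 Mz -0.042
t 13.95 R 0.0800 ang 10.97 Ft 6.90 Fr -2.05 Fz 3.4 Mz 0.026
t 14.05 R 0.0800 ang 12.49 Ft 6.79 Fr -1.55 Fz 3.2 Mz -0.024
t 14.15 R 0.0799 ang 13.97 Ft 6.83 Fr -1.36 Fz 2.8 Mz -0.013
t 14.25 R 0.0799 ang 15.49 Ft 7.08 Fr -2.14 Fz 3.9 Mz -0.014
```

```bash
for i in 1 2 3 4 5 6 7 8 9 10; do python3 -m creep '[[1,0.005,0.14,0,0,0,-1]]' >/dev/null; python3 -c 'from h import *;lc()'; done; python3 -c 'from h import *;snap("wrist","w9");crop("w9","w9c",200,40,440,220,3.3)'
```

```text
t 14.35 R 0.0799 ang 16.52 Ft 6.48 Fr -2.06 Fz 2.4 Mz -0.036
t 14.45 R 0.0799 ang 17.48 Ft 6.91 Fr -1.19 Fz 2.8 Mz -0.016
t 14.55 R 0.0799 ang 18.46 Ft 7.02 Fr -1.90 Fz 2.9 Mz 0.052
t 14.65 R 0.0799 ang 19.46 Ft 7.03 Fr -1.02 Fz 4.1 Mz -0.009
t 14.75 R 0.0798 ang 20.47 Ft 7.59 Fr -1.31 Fz 1.8 Mz -0.008
t 14.85 R 0.0798 ang 21.48 Ft 6.81 Fr -0.47 Fz 2.7 Mz -0.048
t 14.95 R 0.0798 ang 22.49 Ft 6.86 Fr -1.49 Fz 2.1 Mz -0.032
t 15.05 R 0.0798 ang 23.49 Ft 6.82 Fr -1.65 Fz 2.3 Mz -0.047
t 15.15 R 0.0798 ang 24.47 Ft 6.53 Fr -0.95 Fz 3.4 Mz 0.012
t 15.25 R 0.0798 ang 25.48 Ft 6.22 Fr -1.45 Fz 2.4 Mz 0.017
```

View pics/w9c.png

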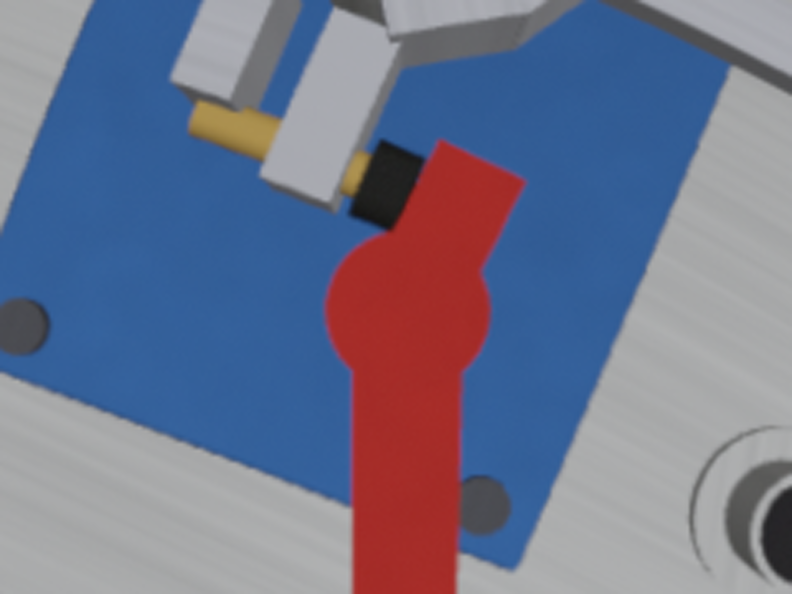

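The nose stub edge touches the rubber tip in the picture (crop 415, 170), but the force has not risen yet (baseline ≈ 6.9 N, so the target is ≈ 10.4 N). I continue.

```bash
for i in 1 2 3 4 5 6; do python3 -m creep '[[1,0.005,0.14,0,0,0,-1]]' >/dev/null; python3 -c 'from h import *;lc()'; done
```

```text
t 15.40 R 0.0797 ang 26.46 Ft 6.36 Fr -0.47 Fz 2.2 Mz 0.053
t 15.50 R 0.0797 ang 27.47 Ft 6.81 Fr 0.02 Fz 2.2 Mz -0.090
t 15.60 R 0.0797 ang 28.49 Ft 7.63 Fr -0.50 Fz 1.0 Mz -0.017
t 15.70 R 0.0797 ang 29.51 Ft 7.16 Fr 0.12 Fz 2.3 Mz 0.026
t 15.80 R 0.0797 ang 30.49 Ft 7.49 Fr -0.86 Fz 1.2 Mz 0.026
t 15.90 R 0.0797 ang 31.54 Ft 6.87 Fr -0.52 Fz 1.9 Mz 0.042
```

```bash
for i in 1 2 3 4 5; do python3 -m creep '[[1,0.0,0.14,0,0,0,-1]]' >/dev/null; python3 -c 'from h import *;lc()'; done
```

```text
t 16.00 R 0.0797 ang 32.52 Ft 7.01 Fr -0.51 Fz 1.9 Mz -0.021
t 16.10 R 0.0796 ang 33.53 Ft 5.80 Fr 0.13 Fz 1.2 Mz -0.017
t 16.20 R 0.0797 ang 34.53 Ft 7.21 Fr -1.74 Fz 1.8 Mz -0.006
t 16.30 R 0.0796 ang 35.53 Ft 6.84 Fr -0.94 Fz 1.4 Mz -0.020
t 16.40 R 0.0796 ang 36.55 Ft 7.38 Fr -1.36 Fz 0.5 Mz -0.001
```

```bash
for i in 1 2 3 4 5; do python3 -m creep '[[1,0.0,0.14,0,0,0,-1]]' >/dev/null; python3 -c 'from h import *;lc()'; done;  python3 -c 'from h import *;snap("wrist","w10");crop("w10","w10c",200,40,440,220,3.3)'
```

```text
t 16.50 R 0.0797 ang 37.50 Ft 8.09 Fr -0.94 Fz 1.5 Mz 0.049
t 16.60 R 0.0797 ang 38.44 Ft 8.15 Fr -1.72 Fz 1.1 Mz -0.018
t 16.70 R 0.0797 ang 39.41 Ft 8.30 Fr -0.73 Fz 1.7 Mz 0.029
t 16.80 R 0.0796 ang 40.36 Ft 8.91 Fr -1.36 Fz 0.6 Mz -0.001
t 16.90 R 0.0796 ang 41.33 Ft 8.70 Fr -1.58 Fz 1.0 Mz -0.019
```

View pics/w10c.png

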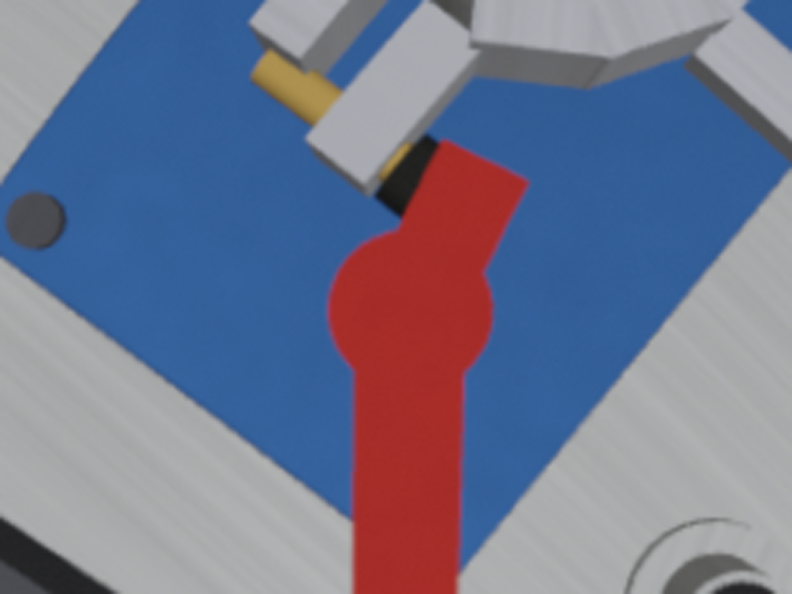

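The nose meets the tip at about 36°, and the push rises ≈ 0.4 N per degree as expected. Four more degrees.

```bash
for i in 1 2 3 4; do python3 -m creep '[[1,0.0,0.14,0,0,0,-1]]' >/dev/null; python3 -c 'from h import *;lc()'; done
```

```text
t 17.05 R 0.0796 ang 42.25 Ft 9.36 Fr -1.92 Fz 0.8 Mz -0.016
t 17.15 R 0.0796 ang 43.23 Ft 9.94 Fr -1.43 Fz -0.1 Mz -0.031
t 17.25 R 0.0796 ang 44.20 Ft 9.57 Fr -2.04 Fz -0.3 Mz -0.025
t 17.35 R 0.0796 ang 45.19 Ft 9.67 Fr -2.56 Fz -0.4 Mz -0.012
```

```bash
python3 -m creep '[[1,0,0.06,0,0,0,-0.4]]' >/dev/null; python3 -c 'from h import *;lc()'; python3 -m creep '[[1,0,0,0,0,0,0],[1,0,0,0,0,0,0]]' >/dev/null; python3 -c 'from h import *;lc()'
python3 -m creep '[[0.4,0,0,0,0,0,0],[0.4,0,0,0,0,0,0],[0.4,0,0,0,0,0,0],[0.4,0,0,0,0,0,0],[0.4,0,0,0,0,0,0]]'; python3 -c 'from h import *;lc();snap("wrist","w11")'
```

```text
t 17.45 R 0.0796 ang 45.59 Ft 10.57 Fr -2.09 Fz -0.9 Mz 0.003
t 17.65 R 0.0796 ang 45.62 Ft 9.29 Fr -1.52 Fz 0.2 Mz -0.007
time: 18.15
ee_pos: [0.7057, 0.0467, 0.2225]
tool_rot: [-0.0, -0.396, 0.918, 0.0]
contact_force: [-0.4, 0.5, 0.4]
finger_gap: 0.0515
t 18.15 R 0.0804 ang 47.15 Ft -0.67 Fr 0.11 Fz 0.4 Mz 0.047
```

View pics/w11.png

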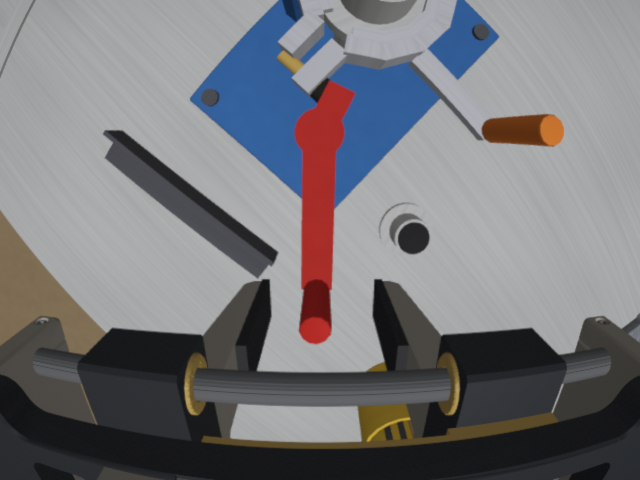

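The fingers are free. The post sits at (316, 330), about 2 mm behind centre, which matches the gripper relaxing forward 2 mm, so the lever stayed put. Next I lift clear and check.

```bash
python3 -m creep '[[0.4,0,0,-1.5,0,0,0],[0.4,0,0,-2,0,0,0],[0.4,0,0,-2.5,0,0,0],[0.4,0,0,-2.5,0,0,0],[0.4,0,0,-3,0,0,0],[0.4,-4,0,-2,0,0,0],[0.4,-4,0,0,0,0,0],[0.4,-4,0,0,0,0,0],[0.4,0,0,0,0,0,0]]'
python3 - <<'E'
from h import *
st();snap("side","s9");crop("s9","s9c",240,200,460,370,3.6);snap("wrist","w12");snap('top','t9');crop('t9','t9c',260,140,440,310,4.4)
E
```

```text
time: 19.1
ee_pos: [0.79, 0.1376, 0.3579]
tool_rot: [0.001, -0.397, 0.918, 0.0]
contact_force: [-0.9, 0.8, -1.4]
finger_gap: 0.0551
t 19.1 p [0.79   0.1376 0.3579] ypsi 136.8 zdir [ 0.001  0.001 -1.   ] F [-0.93  0.75 -1.38] Ftool [0.09 1.19 1.38] gap 0.0551 q6 -2.22
```

View pics/s9c.png

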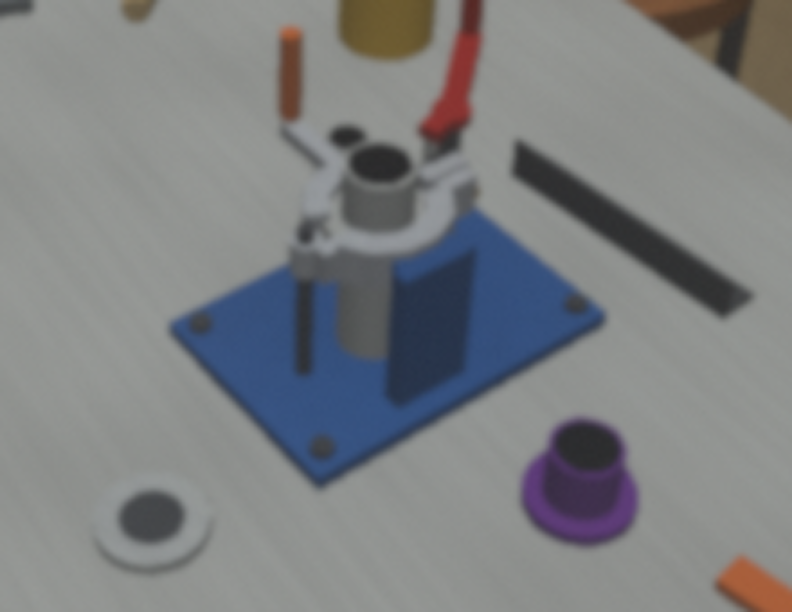

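View pics/w12.png

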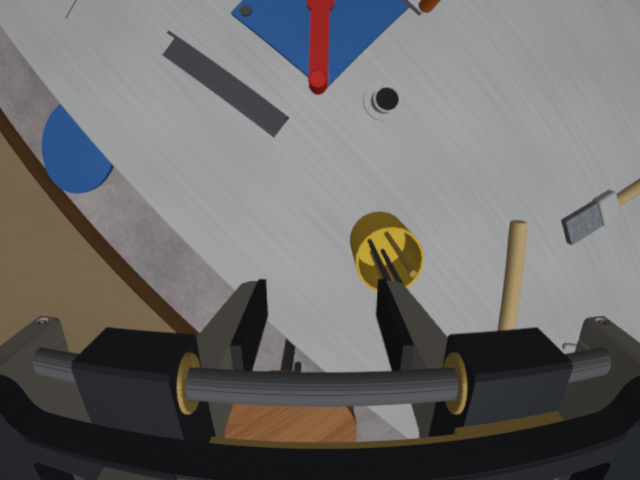

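View pics/t9.png

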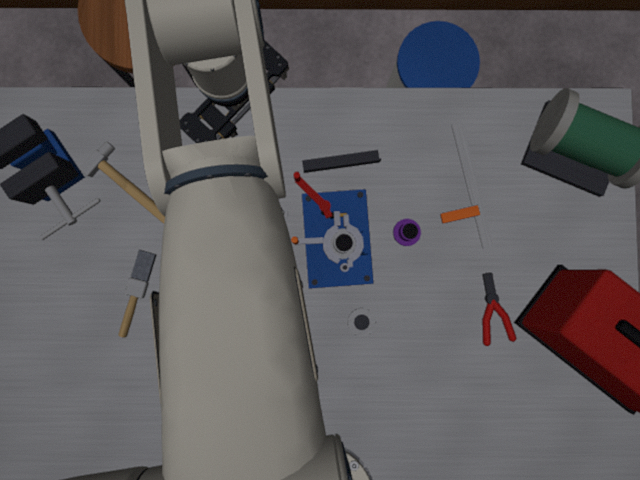

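Run:
```python
from h import *
crop('t9','t9c',280,160,380,290,5)
```

```text
(no output)
```

View pics/t9c.png

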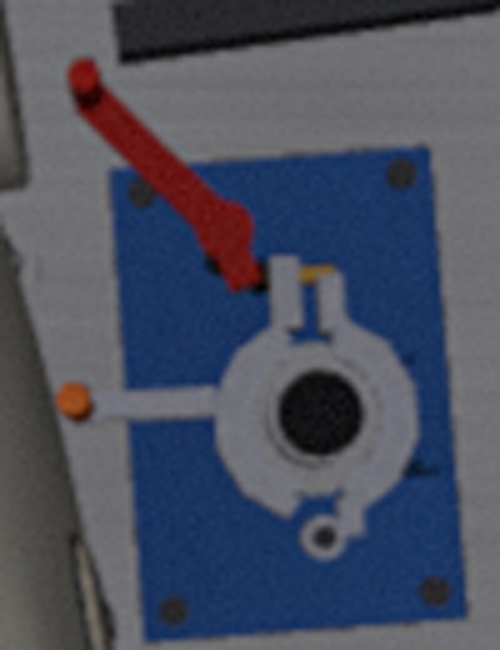

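Run:
```python
from h import *
P=lambda x,y,z:pix('t9',280+x/5,160+y/5,z)
r=P(84,76,.17);d=r[:2]-[.651,-.0122];print('red',r,np.degrees(np.arctan2(d[1],d[0])));print('tube',P(320,411,.143),'jaw',P(74,400,.17))
print(hand_in())
```

```text
red [0.70648145 0.0451919  0.17      ] 45.969672198107624
tube [ 0.57399984 -0.04991506  0.143     ] jaw [0.57700533 0.04922273 0.17      ]
the job is handed in; nothing more can be done
None
```

The clamp ring is shut around both flanges and the latch lever is turned snug against the rubber tip. The gripper is lifted clear, and I handed the job in at about 19 s of the 72 s allowed.

- **Jaw:** I swung it shut by the orange post until the push rose steeply to about 10–12 N. After release, the side picture shows it still closed.
- **Upper flange:** the tube centre reads (0.574, −0.050) m. My estimate of the stand axis is (0.573, −0.049) m, so it is about 1–2 mm off, within the 4 mm limit.
- **Latch:** free drag was about 6.9 N at the post, and the nose met the tip about 9° before the end. I stopped at roughly 3.1–3.6 N above the drag, or about 15 N on the tip by the 100 N per rad figure. Single readings scatter by about 0.5 N. After release the camera reads the lever at 46.0°, against 45.6° when I let go, so it stayed put.
- **Other things on the bench:** I touched none of them, and those in view look unmoved in the last pictures. The arm hid the tin and part of the hammer from the top camera, though the wrist camera showed the tin still standing.
- **Disagreement with the description:** the text puts the clamp mouth at about the robot's left, but in the pictures it faces ahead (+x). I worked from the pictures.

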